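# Dip the gear reducer's oil and hold the dipstick level to be read

### The job

Check the oil of the gear reducer: pick the wiped dipstick up off the blue pad, slide its rod into the sloping dipstick tube of the reducer until the collar sits flat on the tube's rim, then draw it all the way out again. Hold it level for reading, with the tip of the rod over the steel drip tray and at least a hand's width (10 cm) above it, and finish there, still and holding the dipstick clear of everything; leave the other things on the bench where they are.

Things in the scene. Friction and masses are not known exactly. Their poses are not given: they have to be found in the camera images.
- dipstick: Loose dipstick, 75 to 155 g: steel rod 8 mm thick along +x from the origin to the tip at x = 120 mm; black collar 28 mm across, x = -8 to 0; yellow handle, a bar x = -62 to -8, 18 mm wide (y, gripped) and 28 mm tall (z). Origin on the rod's axis at the collar's front face, which stops on the tube's rim. Starts lying on the blue pad, z up, axis 14 mm above the pad, tip roughly towards the robot.
- dipstick_tip (a point): The rounded end of the rod, 120 mm from the collar's face along the dipstick's +x.
- dipstick_grip (a point): The centre of the handle, at x = -35 mm in the dipstick's frame; its two gripping faces are 9 mm to either side along y. Nothing stands within 25 mm beside them.
- wipe_pad: The blue pad on which the dipstick lies: 220 x 95 mm and 4 mm thick, fixed. Origin: centre of its underside, on the bench.
- reducer: Gear reducer with motor on a base plate, fixed. Origin: on the bench under the middle of the blue-grey casing (150 x 130 mm, 164 mm high, brass breather to 183). Grey motor along +y to 290 mm, 145 mm high, its terminal box to 180 mm. Base plate x = -95 to 95, y = -100 to 360 mm; shaft end to y = -106 at 85 mm height. The dipstick tube rises from its +x side, which looks away from the robot.
- dip_tube: Steel dipstick tube on the reducer. Origin: centre of its open mouth, in the plane of the rim, 145 mm above the bench. +z points out along the axis, 45 degrees above level towards the reducer's +x. Rim 29 mm across; the 23 mm mouth narrows within 16 mm to an 11 mm bore, clear for the whole rod. Home, the dipstick's origin meets this one and its +x points along -z; only the collar stops it.
- drip_tray: Shallow open steel drip tray, 200 mm (x) by 140 mm (y), 18 mm high, fixed on the bench. Origin: centre of its underside.
- oil_bottle: Bystander, to be left alone: blue oil bottle, 68 mm across, 190 mm high, standing beyond the motor. Origin: centre of its underside.
- screwdriver: Bystander, to be left alone: red-handled screwdriver, 190 mm, lying on the robot's side of the pad and tray. Origin: middle of its length, on the bench; handle to -x.
- wrench: Bystander, to be left alone: spanner, 170 mm, lying on the far right. Origin: middle of its length, on the bench; handle to -x.
- tape_roll: Bystander, to be left alone: roll of tan tape, 90 mm across, 24 mm high, on the right. Origin: centre of its underside.
- carton: Bystander, to be left alone: orange carton, 100 x 160 x 50 mm, at the far side. Origin: centre of its underside.
- multimeter: Bystander, to be left alone: yellow and black multimeter, 170 x 80 x 34 mm, lying at the far side. Origin: centre of its underside.
- spray_can: Bystander, to be left alone: light blue spray can, 60 mm across, 160 mm high, at the far left. Origin: centre of its underside.
Mind the look-alikes: they are no part of the job. Several things have the shape of the drip_tray; the one meant has the colours described above.

How it is judged:
By the outcome, as a careful person would: the job done as asked, in the order asked, and still so for the second after the job is handed in, while the arm keeps its last pose, push and grip.
It also fails if it takes over 48 s, if anything falls off the work surface, if the arm or the gripper's body presses on something with over 40 N, if the wrist force passes 120 N, or if a joint passes its speed limit or range.

### The arm

A 7-joint arm with a two-finger parallel gripper is mounted at the origin on the work surface. World frame = base frame: x ahead of the robot, y to its left, z up, the work surface at z = 0. Lengths are in m, angles in rad, forces in N, time in s.
With the tool pointing down it reaches from about 0.4 to 0.85 m from the base axis. Payload 10.4 kg.
Tool frame: the origin (TCP) lies on the centre line of the jaws, within the pads' length; the fingertips stand ctrl.finger_overhang ahead of it and the grasp point (between the pads) is the TCP (ctrl.finger_overhang is the distance from the TCP to the fingertips, in m); z points along the fingers, y is the direction in which the jaws open and shut (so a half turn about z gives the same grasp; the last joint's range is limited). The gripper opens to 85 mm and grips with 20 to 120 N. Pads are 22 mm wide; open, the fingers measure 114 mm over their backs; the gripper's body (76 mm by 85 mm) begins 54 mm behind the grasp point. The pads swing forward as they close: fully open they stand 13 mm farther back than shut.
Start: joints at [-1.31, 0.332, -0.065, 1.46, 0.022, 1.35, -0.088], TCP at [0.175, 0.6, 0.25] pointing down, gripper open.
Joint ranges: [-2.6, 2.6], [-0.5, 2.12], [-1.47, 1.34], [0.16, 2.42], [-1.27, 4.41], [0.06, 2.06], [-2.6, 2.6]. Speed limits (rad/s): [2.22, 2.22, 2.79, 2.79, 3.14, 3.14, 3.14].

### API

Orientations are given as a unit quaternion [x, y, z, w].
In Python, from cell import monitor, grab_frame, ctrl, boxes_of, silhouettes gives the robot as it stands.
- The arm moves only by the tool arm_command, never from a script. Its argument "plan" is text: rows parted by semicolons, each of 7 numbers parted by spaces: the opening, from -1 (shut) to 1 (fully open), so that 0 is half open, then the shift along the tool's x, y, z in mm, then the turn, a rotation vector about the tool's x, y, z in degrees. A call has 1 to 12 rows; each row is the pose to reach, as a shift and turn from the pose commanded when the call began, along the tool's axes at that moment; what a row does not reach only later rows make up. A row lasts 1/8 s, in which the tool goes at most 62.5 mm and 10.7 degrees, less where a joint would pass 70% of its speed; a pose out of reach is approached as far as the arm can. A call with a gripper value outside its range is refused whole. The fingers move at their own pace and stop on an object; "newtons" is the grip in N (left out, the last holds). Time passes only in rows, so rows that repeat a pose let the fingers close. It gives the time, the measured TCP pose, the force and the opening at its end, in the units of the state.
- monitor.state(): the state, without advancing time (a new reading comes with each control period).
- grab_frame(name): name is "side" or "top"; returns a dict with "image" (480x640x3 uint8, blue, green, red), "fx", "fy", "cx", "cy" (pixels), "position" and "attitude" of the camera in the world. Camera axes: x right, y up, looking along -z (the intrinsics and any distortion apply to the point x, -y, -z); pixel columns grow to the right and rows downward; lengths in m; the calibration is good to about 2 mm. A picture is of the moment at which its call begins. There is no depth.
- ctrl.sign_off(): hands the job in, once; it reports no verdict.
Trained networks look in a picture, given as the dict that the camera call returned (one of the last four; its "shot" number tells which), for a name from the list of things; names that differ only in an ending like _2 or _b are one class to them, and where a whole thing is asked for, a point or a joint stands for the part that bears it (a point fixed in the world has none). Each returns a list of dicts, best first, with "p" (0 to 1); they miss things now and then, are a little off and sometimes report something else, mostly with a low value. They report only what shows in the picture. A call takes as long as a camera call. They do not tell look-alikes from the thing itself.
- boxes_of(label, picture): "position" ([row, column] in pixels, amid what is visible of it).
- silhouettes(label, picture): "mask" (480x640 bool, what is visible of it) and "position" ([row, column] in pixels, amid what is visible of it).
The state is a dict: "clock": time; "joint_pos": joint angles; "joint_velocities": joint speeds; "effort": joint torques, N m; "tcp_pos": TCP position; "eef_rot": TCP orientation; "force": force on the tool from outside, world axes, zero at the start; "torque": the same for the moment, N m; "grip_width": finger opening in m.
Only numpy, scipy, OpenCV 4.12 (cv2) and the standard library are available. Lean on these libraries where they do the work, as an engineer would, in place of code of your own. Each camera call takes 0.05 s, during which the arm holds its last target.

## Working session

There is one attempt and no reset: what is moved stays moved. The work goes in short steps, Python scripts to look and compute and a tool call to move; the robot and the scene stay as the last step left them, time stands still between calls to the robot, and variables do not carry over. Pictures are saved under pics/ and viewed, and the job is handed in when it is done.

Besides the shell and the picture viewer there is one more tool, called after "Call:" as name(argument=value, ...) on one line, values as JSON. arm_command: Moves the arm, as the interface text tells. Its arguments: {"type":"object","properties":{"plan":{"type":"string"},"newtons":{"type":"number"}},"required":["plan"]}

```bash
mkdir -p pics; ls; python3 - <<'E'
from cell import monitor, grab_frame, ctrl
import cv2
s=monitor.state(); print(s); print(ctrl.finger_overhang)
for n in ("side","top"):
    f=grab_frame(n); cv2.imwrite(f"pics/{n}0.png",f["image"]); print(n,{k:v for k,v in f.items() if k!="image"})
E
```

```text
pics
{'clock': 0.0, 'joint_pos': array([-1.30959964,  0.33285275, -0.06470907,  1.46095839,  0.02158413,
        1.34989595, -0.08851158]), 'joint_velocities': array([ 2.01834542e-03,  7.07819835e-05,  5.38451696e-04, -1.94265940e-04,
        2.68468233e-04, -1.75759943e-03,  3.72936600e-04]), 'effort': array([-7.00691962e-04, -6.25449300e+01,  4.88092471e-02, -3.91617250e+01,
        1.62168016e-02,  9.84261394e-03, -3.56447185e-05]), 'tcp_pos': array([0.17489643, 0.59965994, 0.24951972]), 'eef_rot': array([ 1.41415240e-01,  9.89950113e-01, -7.05692683e-04, -7.62858735e-05]), 'force': array([ 0.33124887, -0.21391826, -0.01970024]), 'torque': array([0.05734474, 0.05417538, 0.01268974]), 'grip_width': 0.08515932827236086}
0.019
side {'fx': 522.3334039948476, 'fy': 522.3334039948476, 'cx': 313.9640129293603, 'cy': 235.95772861740065, 'position': array([-0.02934288, -0.77885599,  1.11898569]), 'attitude': array([ 0.35209288, -0.11169955, -0.29974616,  0.87960563]), 'shot': 1}
top {'fx': 577.5006888888219, 'fy': 577.5006888888219, 'cx': 313.9287877150377, 'cy': 241.4978590325644, 'position': array([ 0.42389625, -0.02555126,  1.6073404 ]), 'attitude': array([ 0.0311704 , -0.0252332 , -0.70206603,  0.7109817 ]), 'shot': 2}
```

View pics/side0.png

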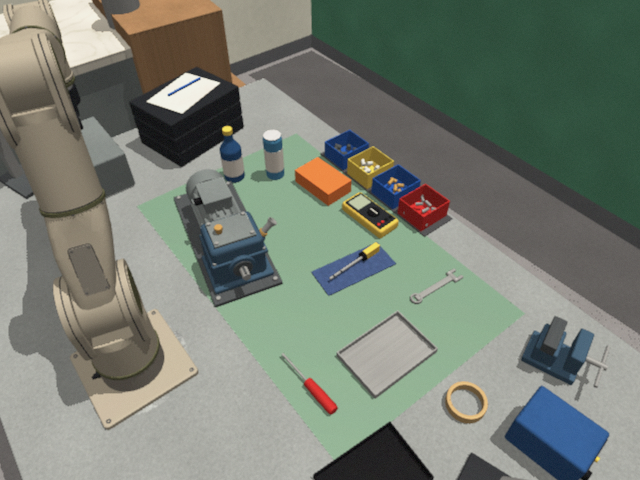

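View pics/top0.png

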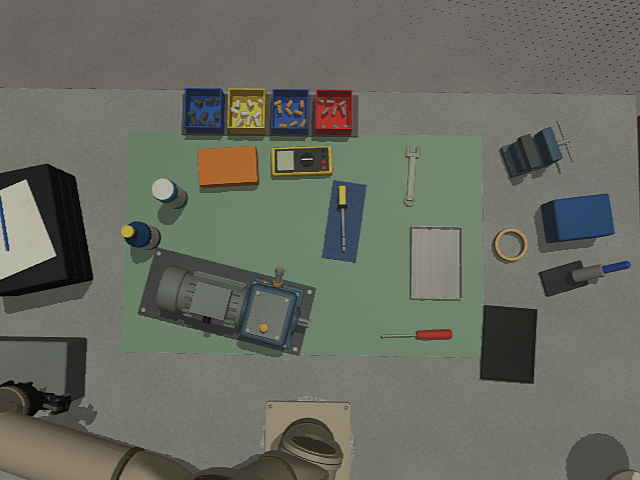

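Pictures: the steel tray is at top (436,263) / side (387,353). Its look-alike is the black tray at top (508,344) / side (375,460). The dipstick on the blue pad is at top (343,215), and the red screwdriver at (420,335) could be mistaken for it. The tube is at top (279,275) / side (267,227).

```bash
cat > h.py <<'E'
import numpy as np, cv2
from scipy.spatial.transform import Rotation as R
def proj(f,P):
    P=np.atleast_2d(P); c=R.from_quat(f["attitude"]).inv().apply(P-f["position"])
    return np.c_[f["cx"]+f["fx"]*c[:,0]/-c[:,2], f["cy"]+f["fy"]*c[:,1]/c[:,2]]
def ray(f,uv):
    uv=np.atleast_2d(uv).astype(float)
    d=np.c_[(uv[:,0]-f["cx"])/f["fx"],-(uv[:,1]-f["cy"])/f["fy"],-np.ones(len(uv))]
    return R.from_quat(f["attitude"]).apply(d)
def atz(f,uv,z):
    d=ray(f,uv); p=f["position"]; return p+d*((z-p[2])/d[:,2])[:,None]
def tri(f1,a,f2,b):
    d1=ray(f1,a)[0];d2=ray(f2,b)[0]
    A=np.c_[d1,-d2]; t=np.linalg.lstsq(A,f2["position"]-f1["position"],rcond=None)[0]
    x1=f1["position"]+d1*t[0];x2=f2["position"]+d2*t[1]
    return (x1+x2)/2,np.linalg.norm(x1-x2)
E
python3 - <<'E'
from h import *
from cell import *
import pickle
F={n:grab_frame(n) for n in("side","top")}
D={}
for n,f in F.items():
    for l in("dipstick","dipstick_tip","dipstick_grip","dip_tube","reducer","drip_tray","wipe_pad"):
        for fn,k in((silhouettes,"s"),(boxes_of,"b")):
            r=fn(l,f); D[n,l,k]=r
            print(n,l,k,[(round(x["p"],2),np.round(x["position"],1).tolist(),int(x["mask"].sum()) if "mask" in x else 0) for x in r][:3])
pickle.dump((F,D),open("d0.pkl","wb"))
def crop(n,u,v,w,h,s,name):
    im=F[n]["image"][v:v+h,u:u+w]; cv2.imwrite(name,cv2.resize(im,None,fx=s,fy=s,interpolation=cv2.INTER_CUBIC))
crop("side",225,180,180,130,4,"pics/c1.png")
crop("top",235,170,140,130,4,"pics/c2.png")
E
```

```text
side dipstick s [(0.59, [252.0, 363.5], 216)]
side dipstick b [(0.59, [253.4, 362.2], 0)]
side dipstick_tip s [(0.57, [257.3, 364.0], 356)]
side dipstick_tip b [(0.58, [259.3, 363.6], 0)]
side dipstick_grip s [(0.57, [256.7, 363.4], 300), (0.17, [392.8, 316.5], 582)]
side dipstick_grip b [(0.51, [256.7, 362.4], 0), (0.21, [182.8, 324.0], 0)]
side dip_tube s [(0.5, [226.4, 268.7], 151)]
side dip_tube b [(0.56, [254.6, 365.6], 0), (0.45, [226.4, 268.7], 0)]
side reducer s [(0.74, [239.8, 220.1], 8542)]
side reducer b [(0.56, [240.4, 221.9], 0)]
side drip_tray s [(0.73, [458.9, 378.5], 3909), (0.57, [351.3, 385.4], 4636)]
side drip_tray b [(0.92, [461.4, 378.0], 0), (0.58, [353.0, 385.1], 0)]
side wipe_pad s []
side wipe_pad b [(0.58, [270.7, 348.7], 0)]
top dipstick s [(0.68, [200.6, 341.8], 148)]
top dipstick b [(0.72, [201.7, 340.2], 0)]
top dipstick_tip s [(0.72, [204.1, 346.3], 316)]
top dipstick_tip b [(0.74, [207.4, 344.7], 0)]
top dipstick_grip s [(0.85, [203.0, 340.3], 209), (0.54, [191.2, 170.0], 717)]
top dipstick_grip b [(0.53, [193.9, 170.1], 0), (0.51, [205.5, 339.1], 0)]
top dip_tube s [(0.69, [276.3, 280.6], 160)]
top dip_tube b [(0.57, [274.0, 277.9], 0), (0.35, [237.7, 141.9], 0), (0.16, [231.4, 516.0], 0)]
top reducer s [(0.66, [302.7, 225.2], 11782)]
top reducer b []
top drip_tray s [(0.92, [343.0, 508.2], 3970), (0.58, [264.1, 437.5], 3661)]
top drip_tray b [(0.71, [343.0, 506.5], 0), (0.43, [202.0, 342.6], 0)]
top wipe_pad s [(0.61, [221.9, 343.3], 2521), (0.27, [172.8, 410.3], 432)]
top wipe_pad b [(0.8, [220.6, 346.5], 0), (0.61, [262.7, 435.1], 0), (0.44, [336.6, 430.3], 0)]
```

View pics/c1.png

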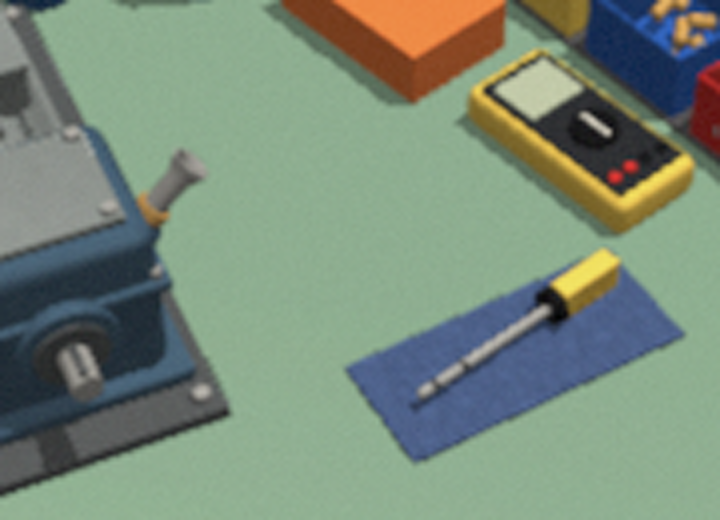

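View pics/c2.png

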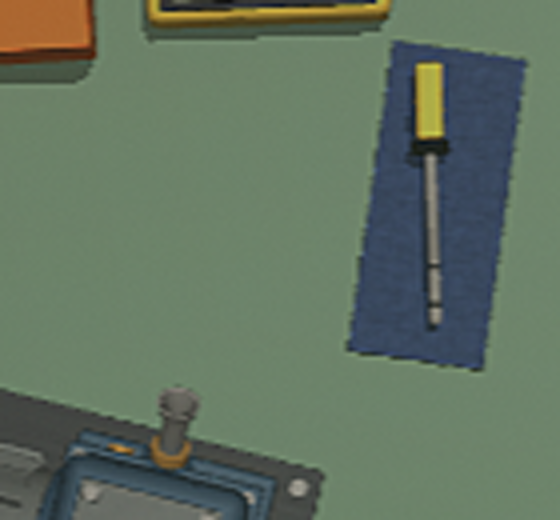

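```bash
python3 - <<'E'
from h import *
import pickle
from scipy.optimize import minimize
F,D=pickle.load(open("d0.pkl","rb"))
def yel(f,u,v,w,h):
    hsv=cv2.cvtColor(f["image"],cv2.COLOR_BGR2HSV)
    m=((hsv[...,0]>20)&(hsv[...,0]<36)&(hsv[...,1]>120)&(hsv[...,2]>60)); o=np.zeros_like(m); o[v:v+h,u:u+w]=m[v:v+h,u:u+w]; return o
Y={"side":yel(F["side"],345,235,45,40),"top":yel(F["top"],325,180,35,35)}
S=8
def render(f,P,u0,v0,w,h):
    q=((proj(f,P)-[u0-.5,v0-.5])*S).astype(np.float32)  # pixel centers
    im=np.zeros((h*S,w*S),np.uint8); cv2.fillConvexPoly(im,cv2.convexHull(q.astype(np.int32)),1)
    return cv2.resize(im.astype(np.float32),(w,h),interpolation=cv2.INTER_AREA)
def pose(x,y,a,P,z=.018):
    return R.from_euler("z",a).apply(P)+[x,y,z]
box=np.array([[i,j,k] for i in(-.062,-.008) for j in(-.009,.009) for k in(-.014,.014)])
W={"side":(340,230,55,50),"top":(325,175,40,45)}
def cost(p):
    c=0
    for n in F:
        u,v,w,h=W[n]; c+=np.abs(render(F[n],pose(*p,box),*W[n])-Y[n][v:v+h,u:u+w]).sum()/Y[n].sum()
    return c
# initial
p1=atz(F["top"],[342.5,195],.032)[0]; t=atz(F["top"],[343.6,251],.018)[0]
a=np.arctan2(*(t-p1)[1::-1]); o=p1+np.array([np.cos(a),np.sin(a),0])*.035
x0=np.array([o[0],o[1],a]); print("init",x0,"len",np.linalg.norm((t-p1)[:2]))
r=minimize(cost,x0,method="Nelder-Mead",options=dict(initial_simplex=x0+np.array([[0,0,0],[.006,0,0],[0,.006,0],[0,0,.08]]),xatol=1e-5))
print(r.x,r.fun,[int(Y[n].sum()) for n in Y])
for n in F:
    u,v,w,h=W[n]; 
    for nm,m in(("r",render(F[n],pose(*r.x,box),*W[n])),("y",Y[n][v:v+h,u:u+w].astype(float))):
        g=np.mgrid[0:h,0:w]; print(n,nm,(g*m).sum((1,2))/m.sum()+[v,u],m.sum())
    print(n,"tip,collar",proj(F[n],pose(*r.x,np.array([[.12,0,0],[0,0,0],[.06,0,0]]))).round(1).tolist())
# base plate far edge
g=cv2.cvtColor(F["top"]["image"],cv2.COLOR_BGR2GRAY)
for n,u,v,w,h,nm,s in(("top",255,255,50,40,"tubeT",14),("side",250,205,50,45,"tubeS",13),("top",130,240,200,125,"red",4)):
    cv2.imwrite(f"pics/{nm}.png",cv2.resize(F[n]["image"][v:v+h,u:u+w],None,fx=s,fy=s,interpolation=cv2.INTER_CUBIC))
E
```

```text
init [ 0.64418216 -0.08963574 -3.10909765] len 0.15361765885479656
[ 0.64505584 -0.08922284 -3.05846202] 0.7670637233551958 [164, 119]
side r [250.51614846 370.86079952] 207.54688
side y [248.28658537 372.23780488] 164.0
side tip,collar [[330.9, 279.8], [362.2, 256.9], [346.9, 268.1]]
top r [195.4541299  341.52524716] 146.98438
top y [195.04201681 341.68907563] 119.0
top tip,collar [[345.7, 251.1], [342.4, 208.0], [344.0, 229.5]]
```

View pics/tubeT.png

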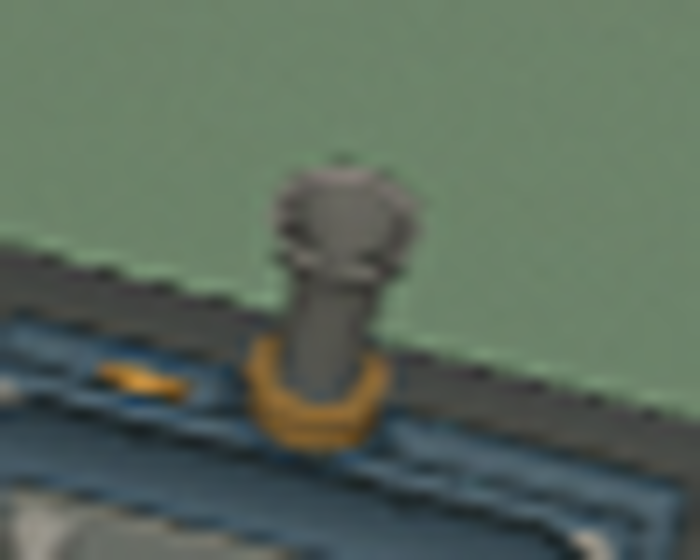

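View pics/tubeS.png

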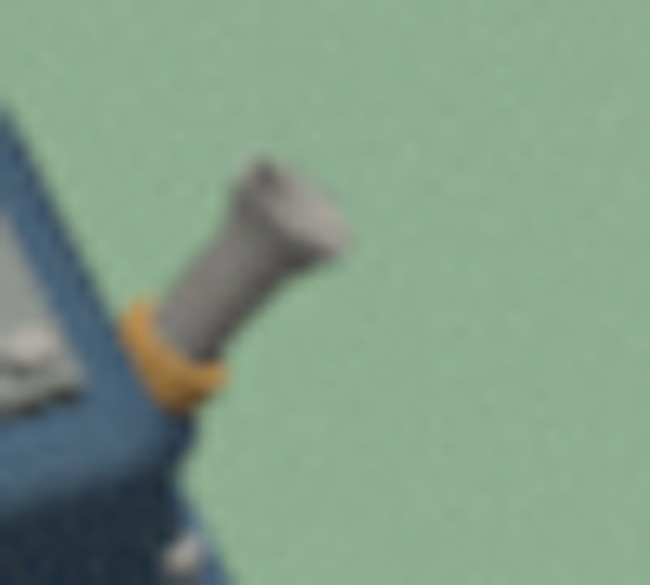

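View pics/red.png

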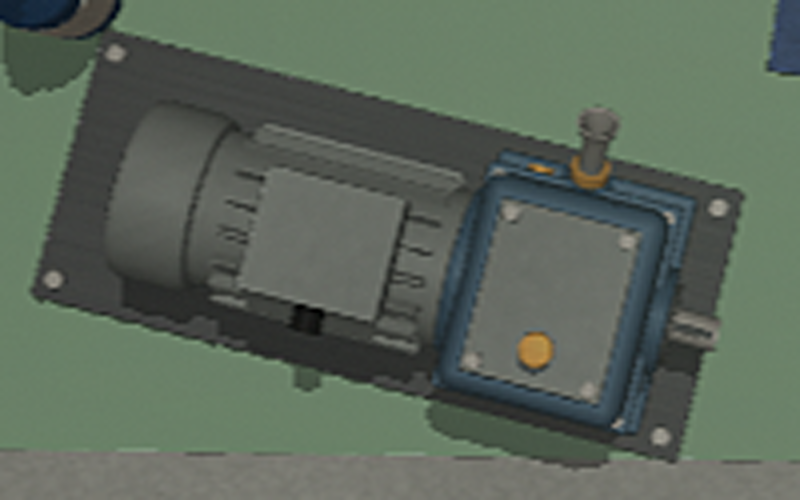

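```bash
cat >> h.py <<'E'
HB=np.array([[i,j,k] for i in(-.062,-.008) for j in(-.009,.009) for k in(-.014,.014)])
def circ(c,n,r,m=48):
    n=np.array(n)/np.linalg.norm(n); a=np.cross(n,[0,0,1.]); 
    if np.linalg.norm(a)<1e-6:a=np.array([1.,0,0])
    a/=np.linalg.norm(a); b=np.cross(n,a); t=np.linspace(0,2*np.pi,m)
    return np.array(c)+r*(np.cos(t)[:,None]*a+np.sin(t)[:,None]*b)
def ov(f,box,s,lines,name):
    u,v,w,h=box; im=cv2.resize(f["image"][v:v+h,u:u+w],None,fx=s,fy=s,interpolation=cv2.INTER_CUBIC)
    for P,c in lines:
        q=((proj(f,P)-[u,v]+.5)*s).round().astype(int); cv2.polylines(im,[q.reshape(-1,1,2)],False,c,1)
    cv2.imwrite(name,im)
def dip_lines(T,Rm):
    f=lambda P:Rm.apply(np.atleast_2d(P))+T
    e=[]
    for i in range(8):
        for j in range(i+1,8):
            if (np.abs(HB[i]-HB[j])>1e-6).sum()==1: e.append((f(HB[[i,j]]),(0,0,255)))
    e.append((f(circ([0,0,0],[1,0,0],.014)),(255,0,255))); e.append((f(circ([-.008,0,0],[1,0,0],.014)),(255,0,255)))
    for s in(-.004,.004): e.append((f([[0,s,0],[.12,s,0]]),(255,255,0)))
    return e
E
python3 - <<'E'
from h import *
import pickle
F,D=pickle.load(open("d0.pkl","rb"))
L=dip_lines(np.array([.6445,-.0895,.018]),R.from_euler("z",-3.10))
ov(F["side"],(320,225,70,65),9,L,"pics/os.png"); ov(F["top"],(315,180,50,80),9,L,"pics/ot.png")
E
```

```text
(no output)
```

View pics/os.png

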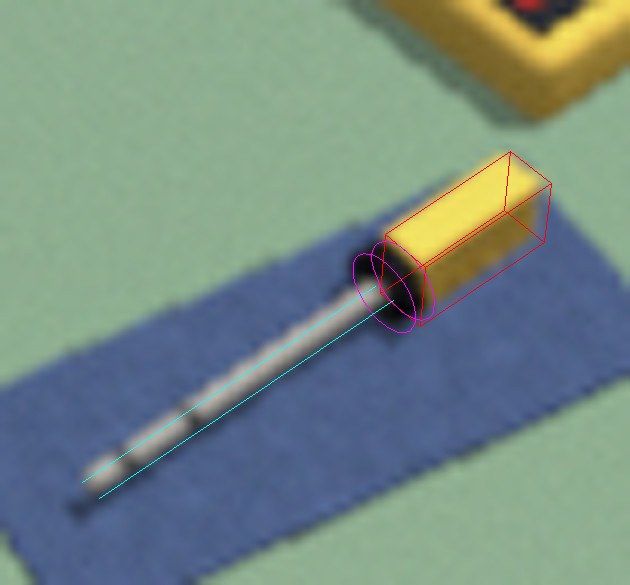

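View pics/ot.png

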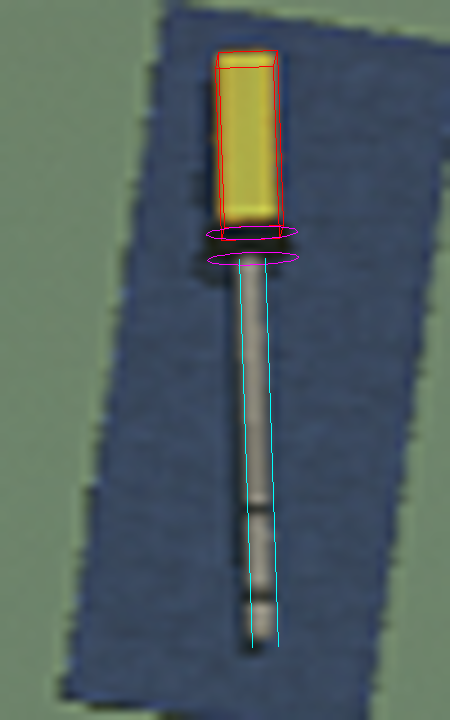

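```bash
python3 - <<'E'
from h import *
import pickle
from scipy.optimize import least_squares
F,D=pickle.load(open("d0.pkl","rb")); T=F["top"];S=F["side"]
c=np.array([[105,30],[743,190],[675,462],[33,297]])/4.+[130,240]-.5
M=np.array([[.095,.36],[.095,-.1],[-.095,-.1],[-.095,.36]])
def res(p):
    P=np.c_[M,np.full(4,p[3])]; return (proj(T,R.from_euler("z",p[2]).apply(P)+[p[0],p[1],0])-c).ravel()
r=least_squares(res,[.38,.1,-.27,.01]); print("reducer",r.x,np.degrees(r.x[2]),r.fun.round(2))
X=r.x
m=tri(T,[279.2,270.4],S,[272.6,220.3]); print("mouth tri",m, "top@.145",atz(T,[279.2,270.4],.145),"side@.145",atz(S,[272.6,220.3],.145))
p=atz(T,[279.2,270.4],.145)[0]; print("in reducer frame",R.from_euler("z",-X[2]).apply(p-[X[0],X[1],0]))
# tray, steel: mask corners
for n in F:
  mm=[q for q in D[n,"drip_tray","s"]][1]["mask"]; 
  k=cv2.minAreaRect(np.argwhere(mm)[:,::-1].astype(np.float32)); print(n,k)
  pos=[q for q in D[n,"drip_tray","s"]][1]["position"]; print(atz(F[n],pos[::-1],.009))
ps=X
for n,b,s,nm in(("top",(255,250,50,45),14,"t"),("side",(245,200,50,50),12,"s")):
  L=[]
  mo=p; d=R.from_euler("z",X[2]).apply([.7071,0,.7071])
  for rr in(.0145,.0115):L.append((circ(mo,d,rr),(0,0,255)))
  L.append((np.array([mo,mo-.06*d]),(255,255,0)))
  ov(F[n],b,s,L,f"pics/m{nm}.png")
E
```

```text
reducer [ 3.55316724e-01  1.02628623e-01 -2.33102887e-01  2.49365690e-04] -13.355811625640312 [-0.06  0.19  0.03  0.39  0.21 -0.37 -0.18 -0.2 ]
mouth tri (array([0.46597181, 0.07473311, 0.14382797]), np.float64(0.0007765941614269192)) top@.145 [[0.46627171 0.07445465 0.145     ]] side@.145 [[0.46504488 0.07390837 0.145     ]]
in reducer frame [ 0.11446225 -0.00178165  0.145     ]
side ((386.33367919921875, 351.2750549316406), (60.41810607910156, 84.96296691894531), 53.530765533447266)
[[ 0.49659599 -0.34631731  0.009     ]]
top ((436.0, 261.5), (51.99999237060547, 70.99998474121094), 0.0)
[[ 0.49316222 -0.35355005  0.009     ]]
```

View pics/mt.png

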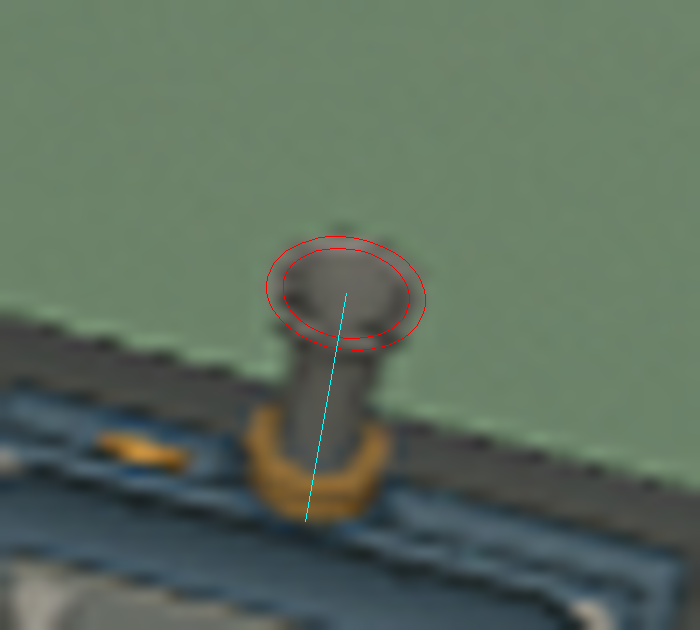

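View pics/ms.png

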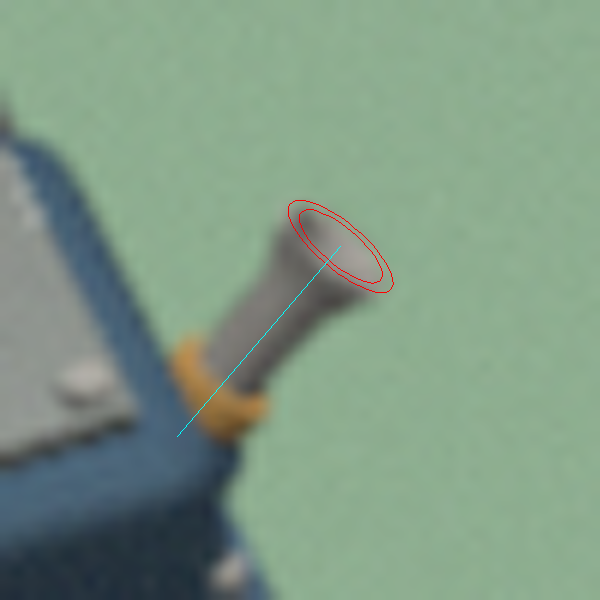

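```bash
cat >> h.py <<'E'
def go(s,P,Rt):
    R0=R.from_quat(s["eef_rot"]); d=R0.inv().apply(np.array(P)-s["tcp_pos"])*1000
    rv=np.degrees((R0.inv()*Rt).as_rotvec()); print("shift",d.round(1),"turn",rv.round(1)); return d,rv
def Rcols(x,z):
    x=np.array(x)/np.linalg.norm(x); z=np.array(z)/np.linalg.norm(z); return R.from_matrix(np.c_[x,np.cross(z,x),z])
PSI=-.2331
T_AX=np.array([np.cos(PSI)*.70711,np.sin(PSI)*.70711,.70711]); MOUTH=np.array([.466,.0743,.145])
R_IN=Rcols(-T_AX,[np.cos(PSI)*.70711,np.sin(PSI)*.70711,-.70711])
YD=-3.104; DO=np.array([.6455,-.088,.018])
R_PICK=Rcols([np.cos(YD),np.sin(YD),0],[0,0,-1])
GR=DO-.035*np.array([np.cos(YD),np.sin(YD),0])
E
python3 - <<'E'
from h import *
from cell import *
s=monitor.state(); print(s["clock"],GR)
go(s,GR+[0,0,.25],R_PICK); go(s,GR+[0,0,.1],R_PICK)
E
```

```text
1.6 [ 0.68047527 -0.08668457  0.018     ]
shift [-677.5 -517.7  -17.8] turn [  0.   -0.  -18.4]
shift [-677.5 -517.7  132.2] turn [  0.   -0.  -18.4]
```

Call:
arm_command(plan="1 -45 -35 -30 0 0 -1; 1 -93 -71 -50 0 0 -3; 1 -140 -107 -50 0 0 -4; 1 -187 -143 -50 0 0 -5; 1 -234 -179 -50 0 0 -6; 1 -281 -215 -50 0 0 -8; 1 -328 -251 -50 0 0 -9; 1 -375 -287 -50 0 0 -10; 1 -422 -323 -50 0 0 -12; 1 -469 -359 -50 0 0 -13; 1 -516 -395 -30 0 0 -14; 1 -563 -431 0 0 0 -16")

```text
clock: 3.1
tcp_pos: [0.5942, 0.0299, 0.2524]
eef_rot: [0.002, 1.0, 0.0, 0.001]
force: [0.8, 0.9, 0.0]
grip_width: 0.0855
```

```bash
python3 - <<'E'
from h import *
from cell import *
s=monitor.state(); print(s["clock"],s["tcp_pos"],s["joint_pos"],s["force"])
go(s,GR+[0,0,.09],R_PICK)
E
```

```text
3.1 [0.59422098 0.02985349 0.25244054] [-0.51452558  0.27366679  0.47291313  1.56770762 -0.12765928  1.32836835
  1.5410977 ] [0.78669088 0.93284913 0.00721235]
shift [ -86.3 -116.3  144.6] turn [ 0.   0.1 -2.3]
```

Call:
arm_command(plan="1 -25 -33 40 0 0 -1; 0.5 -50 -68 80 0 0 -2; 0 -75 -103 115 0 0 -2.3; 0 -86.3 -116.3 135 0 0 -2.3; 0 -86.3 -116.3 145 0 0 -2.3; 0 -86.3 -116.3 145 0 0 -2.3; 0 -86.3 -116.3 145 0 0 -2.3")

```text
clock: 3.98
tcp_pos: [0.6789, -0.084, 0.1084]
eef_rot: [-0.019, 1.0, 0.0, 0.001]
force: [-0.1, -1.5, 0.4]
grip_width: 0.0429
```

```bash
python3 - <<'E'
from h import *
from cell import *
s=monitor.state(); print(s["clock"],s["tcp_pos"],s["grip_width"])
go(s,GR+[0,0,.009],R_PICK)
f=grab_frame("side"); L=dip_lines(DO,R.from_euler("z",YD)); p=s["tcp_pos"]
L.append((np.array([p,p-[0,0,.09]]),(255,255,255)))
ov(f,(320,180,110,110),6,L,"pics/s2.png")
f=grab_frame("top"); ov(f,(300,160,70,100),6,L,"pics/t2.png")
E
```

```text
3.975 [ 0.67891395 -0.0839808   0.10835515] 0.04292266089495213
shift [-1.3 -2.8 81.4] turn [ 0.   0.1 -0. ]
```

View pics/s2.png

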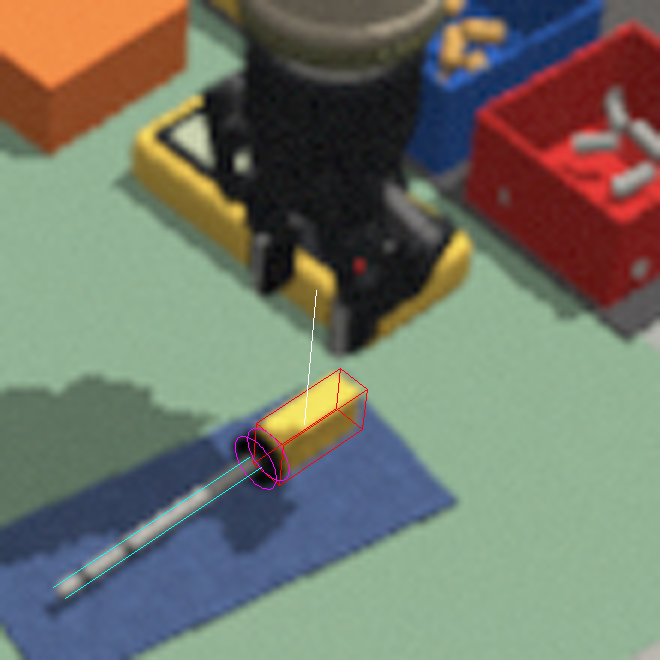

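View pics/t2.png

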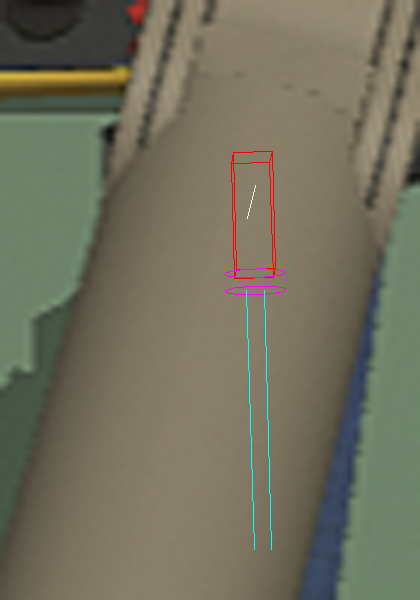

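Call:
arm_command(plan="0 -1 -1.5 35 0 0 0; 0 -1 -1.5 60 0 0 0; 0 -1 -1.5 72 0 0 0; 0 -1 -1.5 78 0 0 0; 0 -1 -1.5 78 0 0 0; 0 -1 -1.5 78 0 0 0")

```text
clock: 4.82
tcp_pos: [0.6802, -0.0868, 0.0301]
eef_rot: [-0.018, 1.0, -0.0, 0.001]
force: [1.0, 0.5, 0.2]
grip_width: 0.0426
```

```bash
python3 - <<'E'
from h import *
from cell import *
s=monitor.state(); print(s["clock"],s["tcp_pos"],s["grip_width"],s["force"])
go(s,GR+[0,0,.009],R_PICK)
f=grab_frame("side"); 
ov(f,(320,180,110,110),6,[],"pics/s3.png")
E
```

```text
4.825 [ 0.68019888 -0.08679905  0.03009115] 0.04261700765070669 [0.97354156 0.53043977 0.17824121]
shift [-0.3  0.1  3.1] turn [-0.   0.1 -0.1]
```

View pics/s3.png

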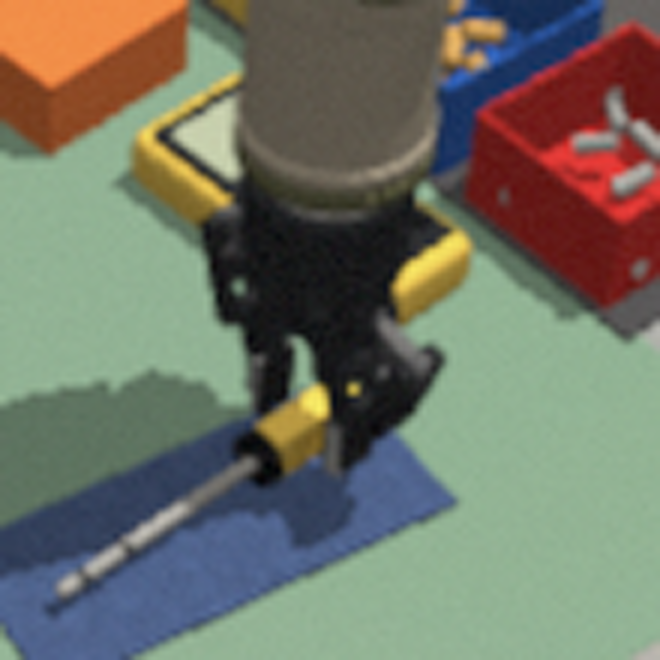

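Call:
arm_command(plan="0 0 0 2.5 0 0 0; -0.3 0 0 2.5 0 0 0; -1 0 0 2.5 0 0 0; -1 0 0 2.5 0 0 0; -1 0 0 2.5 0 0 0; -1 0 0 2.5 0 0 0; -1 0 0 2.5 0 0 0", newtons=80)

```text
clock: 5.75
tcp_pos: [0.6797, -0.0868, 0.0267]
eef_rot: [-0.018, 1.0, -0.0, 0.0]
force: [-0.3, -0.5, 3.9]
grip_width: 0.0165
```

Call:
arm_command(plan="-1 0 0 -15 0 0 0; -1 0 0 -40 0 0 0; -1 0 0 -80 0 0 0; -1 0 0 -130 0 0 0; -1 0 0 -180 0 0 0; -1 0 0 -210 0 0 0; -1 0 0 -220 0 0 0; -1 0 0 -220 0 0 0")

```text
clock: 6.75
tcp_pos: [0.6794, -0.0867, 0.2463]
eef_rot: [-0.018, 1.0, 0.0, -0.0]
force: [0.6, 0.1, -1.6]
grip_width: 0.0169
```

```bash
python3 - <<'E'
from h import *
from cell import *
s=monitor.state(); print(s["clock"],s["tcp_pos"],s["grip_width"],s["force"],s["torque"],s["joint_pos"])
# pre-insert: origin at mouth + 0.15*t
for k in(.17,.11,0): go(s,MOUTH+k*T_AX+R_IN.apply([-.035,0,-.009]),R_IN)
f=grab_frame("side"); 
Rd=R.from_quat(s["eef_rot"])*R.from_euler("x",np.pi); L=dip_lines(s["tcp_pos"]+Rd.apply([.035,0,-.009]),Rd)
ov(f,(310,100,130,130),5,L,"pics/s4.png")
E
```

```text
6.75 [ 0.67943447 -0.08669375  0.24628487] 0.01694496792341181 [ 0.60540092  0.06911008 -1.59976432] [ 0.04058236 -0.02978041 -0.00076782] [-0.28136379  0.4990046   0.5057522   1.30975174 -0.23801414  1.39219159
  1.82076756]
shift [ 74.  131.7 -50. ] turn [  6.1 -44.7  14.6]
shift [114.9 143.   -7.6] turn [  6.1 -44.7  14.6]
shift [189.8 163.6  70.2] turn [  6.1 -44.7  14.6]
```

View pics/s4.png

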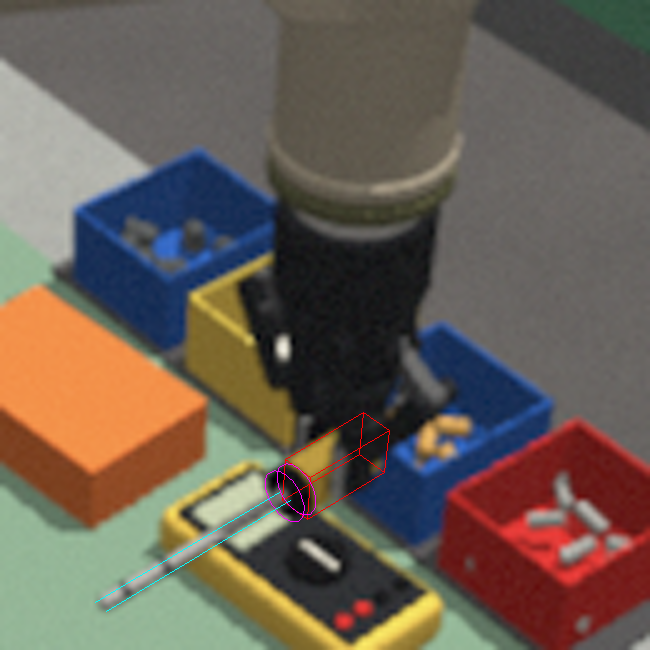

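Call:
arm_command(plan="-1 10 20 -15 1 -6 2; -1 20 38 -30 2 -13 4; -1 32 58 -45 3 -20 6.5; -1 44 78 -55 4 -27 9; -1 56 98 -55 5 -34 11; -1 66 118 -52 5.7 -40 13; -1 74 132 -50 6.1 -44.7 14.6; -1 74 132 -50 6.1 -44.7 14.6; -1 74 132 -50 6.1 -44.7 14.6; -1 74 132 -50 6.1 -44.7 14.6")

```text
clock: 8.05
tcp_pos: [0.6014, 0.0416, 0.2965]
eef_rot: [0.108, 0.918, -0.045, 0.379]
force: [-0.4, -0.5, -0.4]
grip_width: 0.0165
```

```bash
cat > chk.py <<'E'
from h import *
from cell import *
import sys
tag=sys.argv[1]; k=float(sys.argv[2])
s=monitor.state(); print(s["clock"],s["tcp_pos"],s["grip_width"],s["force"],s["torque"],s["joint_pos"])
Rd=R.from_quat(s["eef_rot"])*R.from_euler("x",np.pi); O=s["tcp_pos"]+Rd.apply([.035,0,-.009]); L=dip_lines(O,Rd)
ax=Rd.apply([1,0,0]); tip=O+.12*ax; e=O-MOUTH; print("axial",e@T_AX,"lateral mm",R_IN.inv().apply(e)*1e3,"tip lat mm",R_IN.inv().apply(tip-MOUTH)*1e3,"ang",np.degrees(np.arccos(-ax@T_AX)))
go(s,MOUTH+k*T_AX+R_IN.apply([-.035,0,-.009]),R_IN)
for r in(.0145,.0115):L.append((circ(MOUTH,T_AX,r),(0,0,255)))
L.append((np.array([MOUTH-.05*T_AX,MOUTH+.1*T_AX]),(0,255,0)))
L2=L if len(sys.argv)<4 else []
ov(grab_frame("side"),(240,150,110,100),7,L2,f"pics/{tag}s.png")
ov(grab_frame("top"),(240,195,110,100),7,L2,f"pics/{tag}t.png")
E
python3 chk.py a .12
```

```text
8.05 [0.6013866  0.04159633 0.29652371] 0.016545217145289403 [-0.41796346 -0.52599189 -0.42707909] [0.17858384 0.83036587 0.05398731] [-0.66354215 -0.18174212  0.27312833  2.1061235   0.79531636  0.6827644
  0.46018949]
axial 0.17061905732873175 lateral mm [-170.61828066   -0.55160594    0.30064868] tip lat mm [-50.61837228  -0.50781482   0.1589734 ] ang nan
shift [50.6  0.5 -0.3] turn [-0.1 -0.1 -0. ]chk.py:7: RuntimeWarning: invalid value encountered in arccos
  ax=Rd.apply([1,0,0]); tip=O+.12*ax; e=O-MOUTH; print("axial",e@T_AX,"lateral mm",R_IN.inv().apply(e)*1e3,"tip lat mm",R_IN.inv().apply(tip-MOUTH)*1e3,"ang",np.degrees(np.arccos(-ax@T_AX)))
```

View pics/as.png

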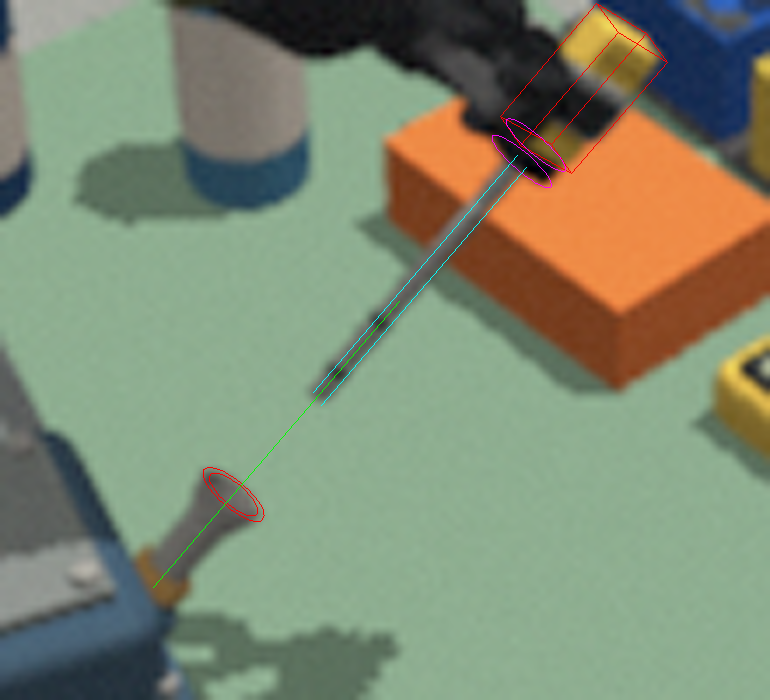

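View pics/at.png

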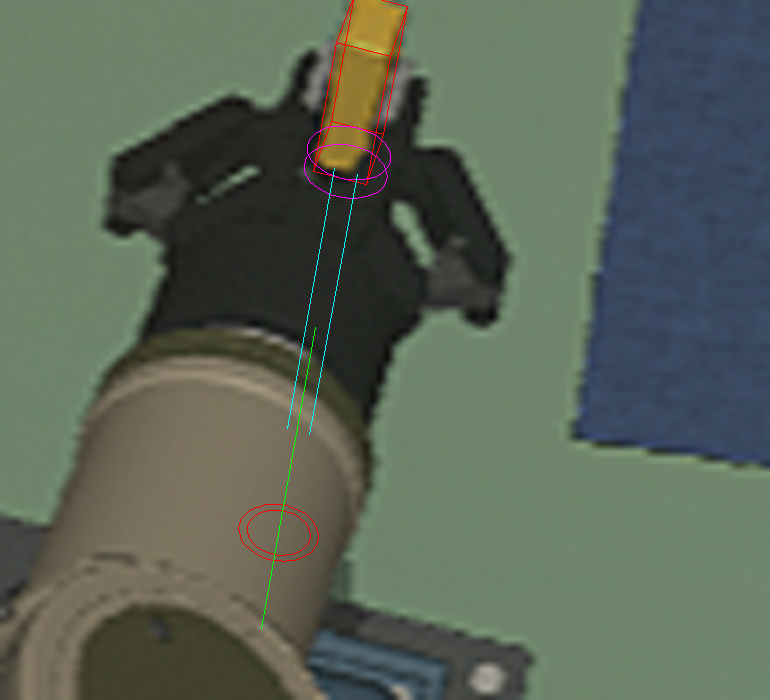

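Call:
arm_command(plan="-1 15 0.5 0 0 0 0; -1 30 0.5 0 0 0 0; -1 45 0.5 0 0 0 0; -1 55 0.5 0 0 0 0; -1 60 0.5 0 0 0 0; -1 60 0.5 0 0 0 0; -1 60 0.5 0 0 0 0")

```text
clock: 9.02
tcp_pos: [0.5601, 0.0528, 0.2546]
eef_rot: [0.108, 0.918, -0.045, 0.38]
force: [1.1, 0.2, -1.6]
grip_width: 0.0168
```

```bash
python3 chk.py b .07 n 2>/dev/null
```

```text
9.025 [0.56010162 0.05277364 0.25457843] 0.0167751754727398 [ 1.09378779  0.15456224 -1.55878565] [0.21263257 0.89536185 0.02269088] [-0.65958353 -0.22345633  0.20316425  2.2356502   0.89935936  0.66694775
  0.28966532]
axial 0.11074192469708492 lateral mm [-110.74142059    0.79129077   -0.22192512] tip lat mm [ 9.25857671  0.80899071 -0.20363415] ang nan
shift [40.7 -0.8  0.2] turn [-0.  0. -0.]
```

View pics/bs.png

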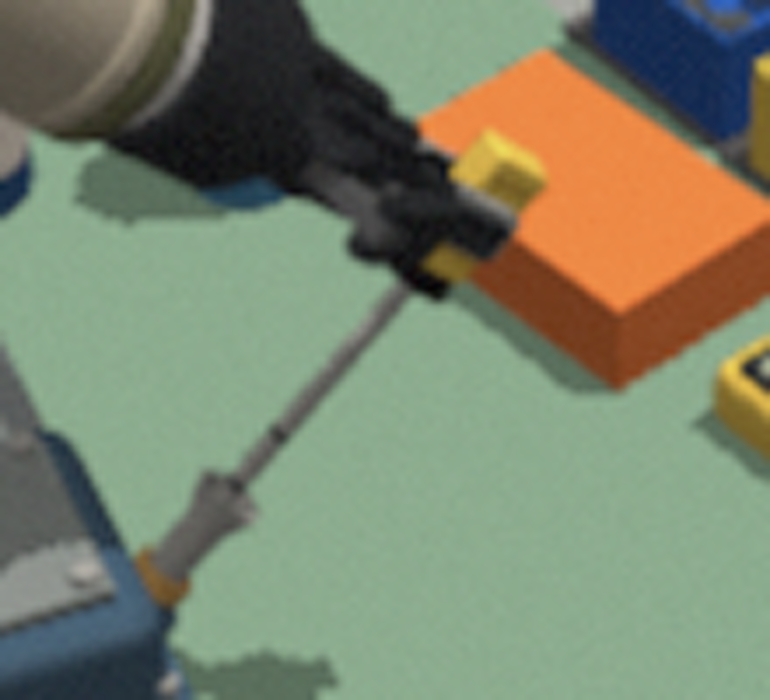

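Call:
arm_command(plan="-1 8 -0.8 0 0 0 0; -1 16 -0.8 0 0 0 0; -1 24 -0.8 0 0 0 0; -1 30 -0.8 0 0 0 0; -1 30 -0.8 0 0 0 0")

```text
clock: 9.75
tcp_pos: [0.5385, 0.057, 0.2325]
eef_rot: [0.107, 0.918, -0.045, 0.38]
force: [0.1, -0.2, -0.6]
grip_width: 0.0167
```

```bash
python3 chk.py c .04 2>/dev/null
```

```text
9.75 [0.53854648 0.05698156 0.23252446] 0.01673132534469027 [ 0.08696473 -0.1747515  -0.55784168] [ 0.24507625  0.8098182  -0.00683932] [-0.65836509 -0.24029275  0.16732117  2.29998853  0.94863746  0.66121208
  0.2019627 ]
axial 0.07962316523949936 lateral mm [-79.62280279  -0.12809308  -0.17248303] tip lat mm [40.37713454 -0.22244851 -0.25082345] ang nan
shift [39.6  0.1  0.2] turn [-0.1 -0.   0. ]
```

View pics/cs.png

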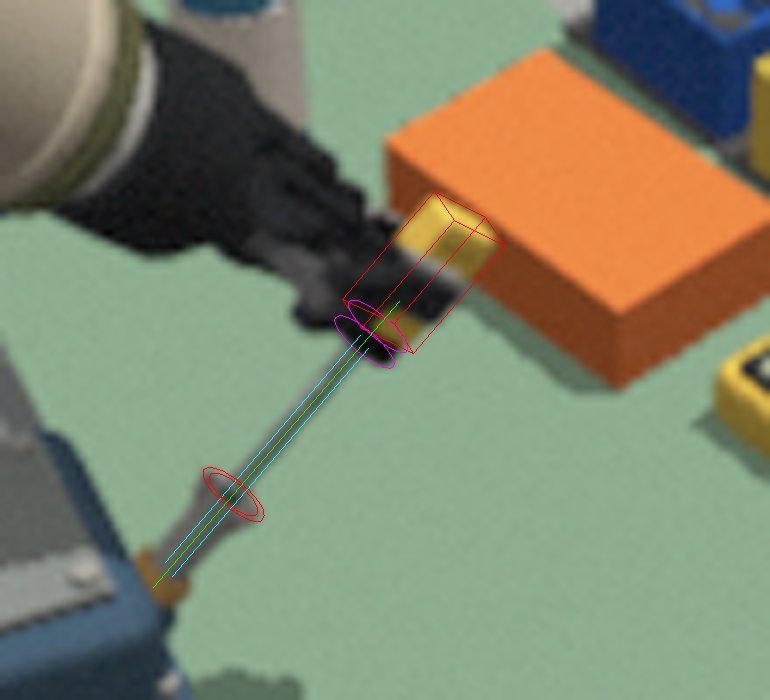

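Call:
arm_command(plan="-1 5 0.5 0 3 0 0; -1 10 1 0.1 6 0 0; -1 15 1.5 0.2 10 0 0; -1 20 2.1 0.3 13.5 0 0; -1 25 2.6 0.4 17 0 0; -1 30 3.1 0.5 20 0 0; -1 35 3.1 0.5 20 0 0; -1 40 3.1 0.5 20 0 0; -1 40 3.1 0.5 20 0 0")

```text
clock: 10.98
tcp_pos: [0.5122, 0.0661, 0.2042]
eef_rot: [0.172, 0.896, -0.203, 0.355]
force: [-0.3, 1.2, 0.2]
grip_width: 0.0166
```

```bash
python3 chk.py d .0 2>/dev/null
```

```text
10.975 [0.51216595 0.06611618 0.20416334] 0.01659056652147827 [-0.27406838  1.18808877  0.22642599] [ 0.65524427  0.70665082 -0.03144218] [-0.72907381 -0.00590714  0.01619834  2.20346341  1.00108886  1.07057418
 -0.09064263]
axial 0.03992905797265991 lateral mm [-39.92887621  -0.37777554  -0.29662872] tip lat mm [80.07111057 -0.37442958 -0.35284716] ang nan
shift [39.9 -2.6  0.7] turn [-20.  -0.   0.]
```

View pics/ds.png

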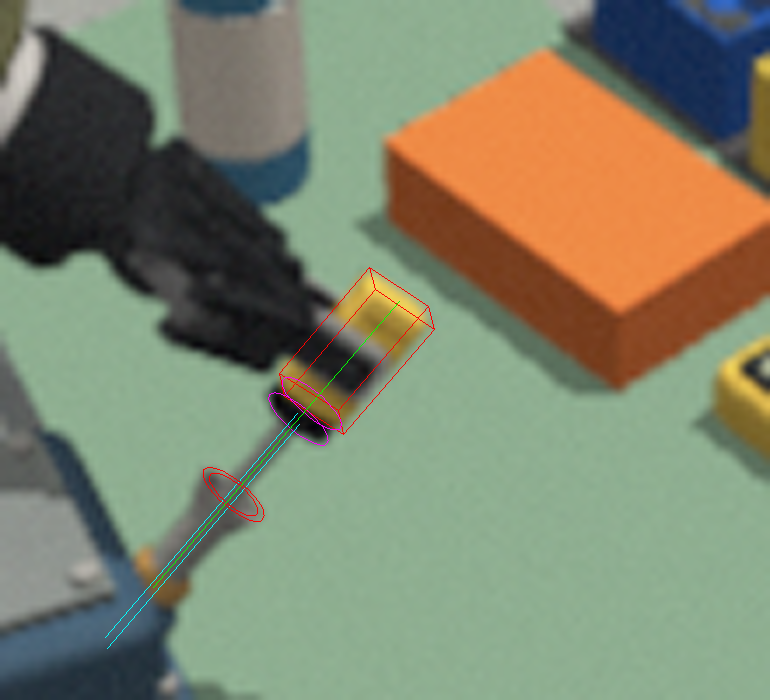

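Call:
arm_command(plan="-1 8 0.3 0.2 0 0 0; -1 16 0.3 0.2 0 0 0; -1 24 0.3 0.2 0 0 0; -1 30 0.3 0.2 0 0 0; -1 30 0.3 0.2 0 0 0")

```text
clock: 11.7
tcp_pos: [0.4917, 0.0715, 0.1825]
eef_rot: [0.171, 0.896, -0.204, 0.355]
force: [0.2, -0.4, -1.3]
grip_width: 0.0167
```

```bash
python3 chk.py e .0 2>/dev/null
```

```text
11.7 [0.49174371 0.07153504 0.18252523] 0.016689141520981495 [ 0.17698362 -0.38720089 -1.2760535 ] [0.65100779 0.73622866 0.01053908] [-0.7509381   0.00248374 -0.00785679  2.25099239  1.00959149  1.07199506
 -0.16562616]
axial 0.009694984509921557 lateral mm [-9.69494038  0.13431725  0.06021365] tip lat mm [ 1.10304969e+02  9.48631331e-03 -1.78621269e-02] ang nan
shift [ 9.7 -3.3  0.5] turn [-20.1  -0.    0.1]
```

View pics/es.png

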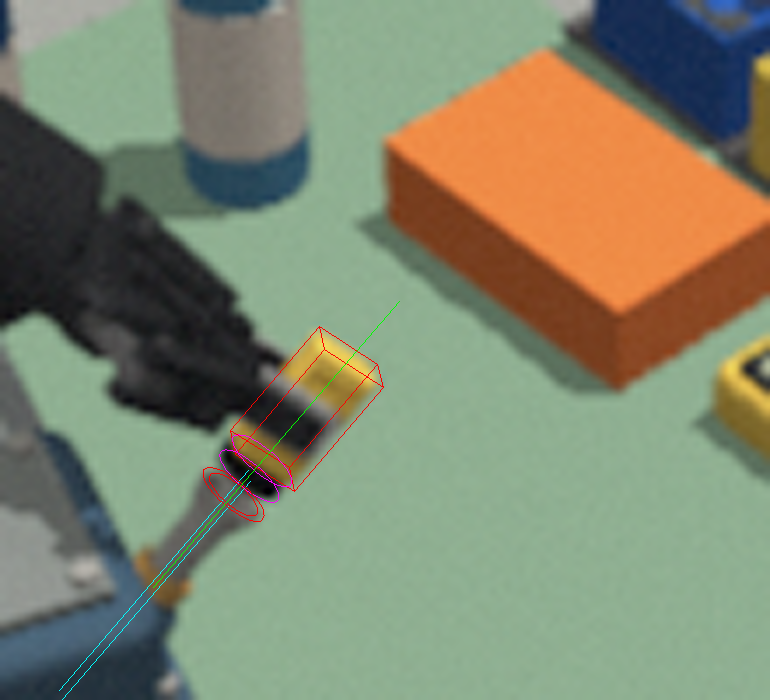

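View pics/et.png

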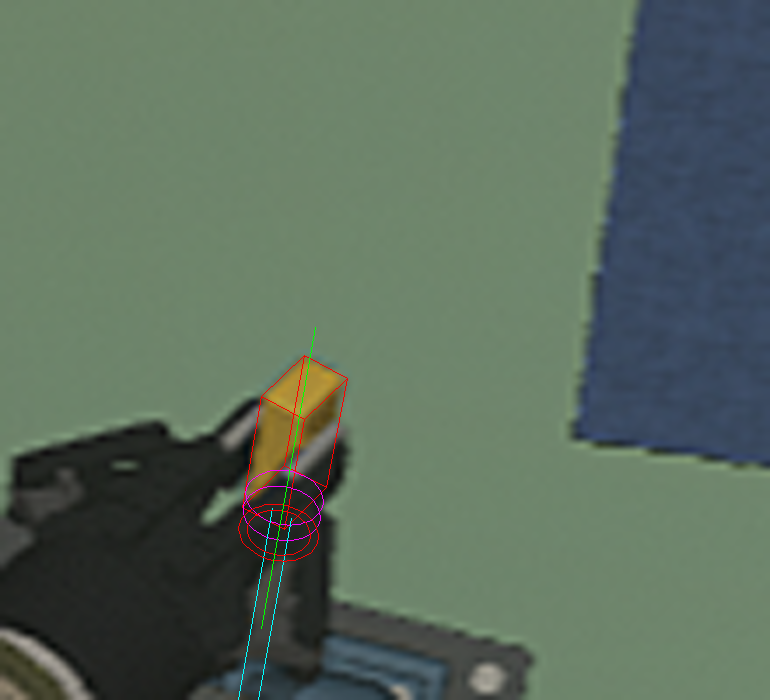

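Call:
arm_command(plan="-1 3 0 0 0 0 0; -1 6 0 0 0 0 0; -1 7 0 0 0 0 0; -1 8 0 0 0 0 0; -1 8 0 0 0 0 0")

```text
clock: 12.42
tcp_pos: [0.4865, 0.0728, 0.1772]
eef_rot: [0.172, 0.896, -0.204, 0.355]
force: [0.2, -0.1, -0.4]
grip_width: 0.0166
```

```bash
python3 chk.py f .0 n 2>/dev/null
```

```text
12.425 [0.48652263 0.07276036 0.17719885] 0.016625284897847613 [ 0.21633975 -0.09187512 -0.43188593] [0.59231224 0.75485623 0.02223334] [-0.75663909  0.00481544 -0.01403686  2.26275773  1.01130773  1.07225562
 -0.18567202]
axial 0.0021369747844092206 lateral mm [-2.13696506  0.14803514  0.04661667] tip lat mm [1.17863025e+02 1.16385281e-01 9.99776626e-03] ang nan
shift [ 2.1 -3.3  0.5] turn [-20.  -0.   0.]
```

View pics/fs.png

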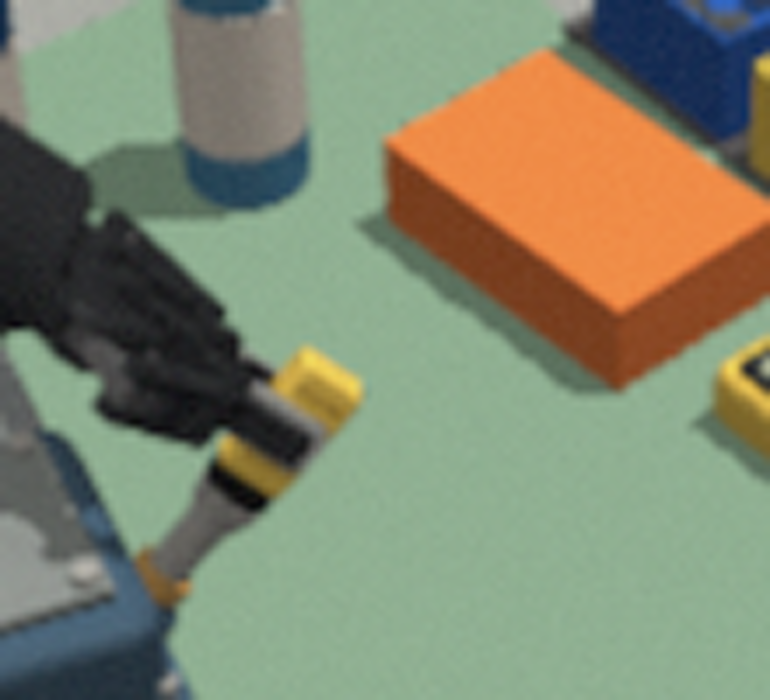

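Call:
arm_command(plan="-1 1 0 0 0 0 0; -1 2 0 0 0 0 0; -1 2 0 0 0 0 0")

```text
clock: 12.9
tcp_pos: [0.4851, 0.0731, 0.1757]
eef_rot: [0.172, 0.896, -0.204, 0.355]
force: [-0.7, 0.1, -0.7]
grip_width: 0.0164
```

Call:
arm_command(plan="-1 0.5 0 0 0 0 0; -1 1 0 0 0 0 0; -1 1 0 0 0 0 0")

```text
clock: 13.28
tcp_pos: [0.4847, 0.0732, 0.1754]
eef_rot: [0.172, 0.896, -0.204, 0.356]
force: [1.7, -0.4, 0.6]
grip_width: 0.0165
```

Call:
arm_command(plan="-1 0.5 0 0 0 0 0; -1 1 0 0 0 0 0; -1 1 0 0 0 0 0")

```text
clock: 13.65
tcp_pos: [0.4847, 0.0732, 0.1754]
eef_rot: [0.172, 0.895, -0.204, 0.356]
force: [6.7, -2.5, 4.1]
grip_width: 0.0167
```

Call:
arm_command(plan="-1 0.5 0 0 0 0 0; -1 1 0 0 0 0 0; -1 1 0 0 0 0 0")

```text
clock: 14.02
tcp_pos: [0.4846, 0.0733, 0.1754]
eef_rot: [0.172, 0.895, -0.204, 0.357]
force: [9.9, -4.9, 6.9]
grip_width: 0.0164
```

```bash
python3 chk.py g .0 n 2>/dev/null; python3 -c "
import cv2
a=cv2.imread('pics/gs.png')[400:700,50:450];b=cv2.imread('pics/gt.png')[300:600,150:550]
cv2.imwrite('pics/g2.png',cv2.hconcat([a,b]))"
```

```text
14.025 [0.48455684 0.07327679 0.17537907] 0.01642729274020689 [ 9.92034039 -4.91417075  6.93196164] [-0.73459493 -1.46964405  0.45599208] [-0.759943    0.00597348 -0.01695097  2.26833043  1.01518108  1.07343598
 -0.19844486]
axial -0.0005590485361216712 lateral mm [0.55904599 0.21760932 0.01764386] tip lat mm [120.55843731   0.26180787   0.397289  ] ang 0.05844762323241
shift [-0.6 -3.2  0.7] turn [-20.1   0.2  -0.1]
```

View pics/g2.png

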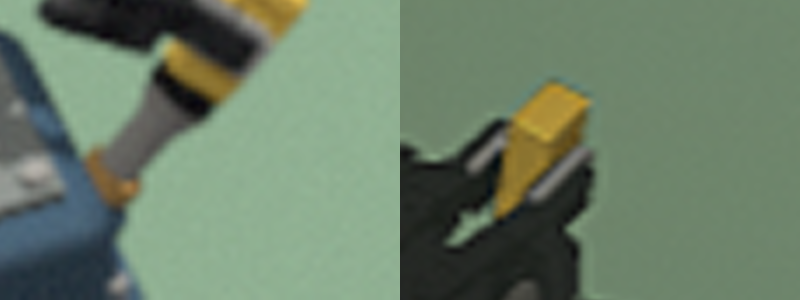

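Call:
arm_command(plan="-1 0.7 0 0 0 0 0; -1 1.5 0 0 0 0 0; -1 1.5 0 0 0 0 0; -1 1.5 0 0 0 0 0")

```text
clock: 14.62
tcp_pos: [0.4844, 0.0733, 0.1754]
eef_rot: [0.173, 0.895, -0.204, 0.358]
force: [14.0, -6.9, 10.7]
grip_width: 0.0165
```

```bash
python3 chk.py g .0 n 2>/dev/null; python3 - <<'E'
from h import *
import pickle
F,D=pickle.load(open("d0.pkl","rb"))
# tray rectangle from the silhouettes
for n in F:
  m=D[n,"drip_tray","s"][1]["mask"].astype(np.uint8); c=max(cv2.findContours(m,0,2)[0],key=cv2.contourArea); q=cv2.approxPolyDP(c,8,True)[:,0]; print(n,q.tolist(),atz(F[n],q,.018).round(3).tolist())
E
```

```text
14.625 [0.48443369 0.07329382 0.17537542] 0.016480593314480863 [14.03624325 -6.87297718 10.68515984] [-1.49542075 -2.54015559  0.6718759 ] [-0.76070108  0.00609481 -0.01744084  2.26939066  1.0172589   1.0740909
 -0.20224346]
axial -0.0006319800400158592 lateral mm [0.63197716 0.21861685 0.0070645 ] tip lat mm [120.63025821   0.30978178   0.64285837] ang 0.2533039775555648
shift [-0.7 -3.2  0.8] turn [-20.1   0.3  -0.1]
side [[398, 311], [336, 352], [373, 397], [436, 350]] [[0.597, -0.283, 0.018], [0.398, -0.279, 0.018], [0.391, -0.419, 0.018], [0.59, -0.421, 0.018]]
top [[412, 227], [411, 296], [459, 297], [461, 229]] [[0.594, -0.282, 0.018], [0.405, -0.279, 0.018], [0.404, -0.41, 0.018], [0.59, -0.417, 0.018]]
```

Call:
arm_command(plan="-1 -3 0 0 0 0 0; -1 -8 0 0 0 0 0; -1 -16 0 0 0 0 0; -1 -26 0 0 0 0 0; -1 -37 0 0 0 0 0; -1 -48 0 0 0 0 0; -1 -58 0 0 0 0 0; -1 -58 0 0 0 0 0")

```text
clock: 15.72
tcp_pos: [0.5225, 0.0642, 0.2142]
eef_rot: [0.172, 0.896, -0.203, 0.356]
force: [-0.1, -0.4, -1.4]
grip_width: 0.0167
```

Call:
arm_command(plan="-1 -12 0 0 0 0 0; -1 -25 0 0 0 0 0; -1 -38 0 0 0 0 0; -1 -52 0 0 0 0 0; -1 -66 0 0 0 0 0; -1 -80 0 0 0 0 0; -1 -94 0 0 0 0 0; -1 -108 0 0 0 0 0; -1 -120 0 0 0 0 0; -1 -120 0 0 0 0 0")

```text
clock: 16.98
tcp_pos: [0.6051, 0.0446, 0.2991]
eef_rot: [0.172, 0.896, -0.203, 0.356]
force: [-0.9, -0.7, -0.6]
grip_width: 0.0164
```

```bash
python3 chk.py i .17 2>/dev/null
```

```text
16.975 [0.60513909 0.04456687 0.29912668] 0.016370654802307465 [-0.91557934 -0.72347511 -0.61271639] [0.65952161 0.73462847 0.04329334] [-0.65073981  0.02744984  0.10725723  1.94740281  0.9367929   1.07399626
  0.21284222]
axial 0.17456869217406265 lateral mm [-1.74567898e+02  1.47997429e-01  6.86735374e-02] tip lat mm [-54.56793514   0.22471822   0.12472149] ang nan
shift [ 4.6 -3.2  0.5] turn [-20.1   0.   -0. ]
```

View pics/is.png

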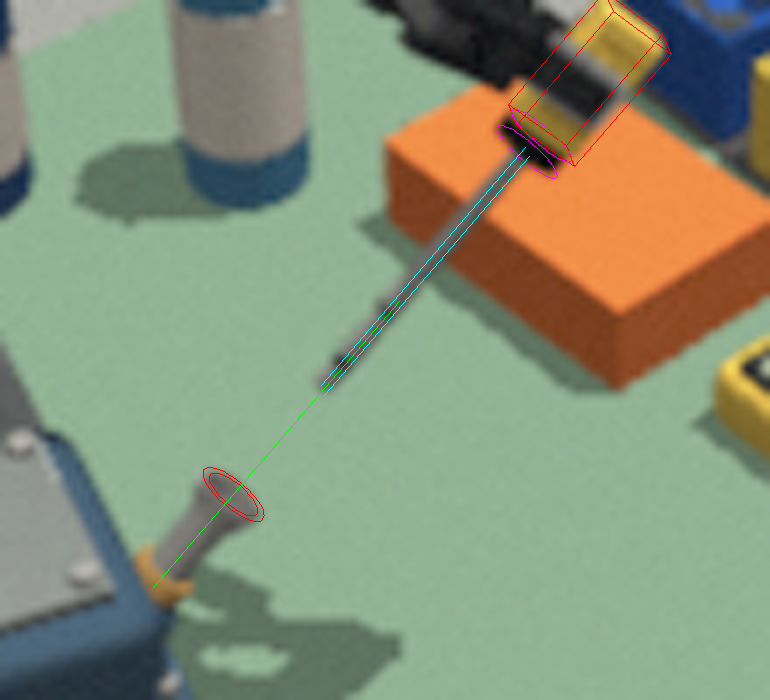

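```bash
python3 - <<'E'
from h import *
from cell import *
s=monitor.state()
Rt=Rcols([-1,0,0],[0,0,-1]); go(s,np.array([.65,-.35,.209]),Rt)
R0=R.from_quat(s["eef_rot"]); rv=(R0.inv()*Rt).as_rotvec()
for w,f in (((.615,-.03,.31),.3),((.635,-.15,.29),.6),((.65,-.28,.25),.9),((.65,-.35,.209),1)):
  d=R0.inv().apply(np.array(w)-s["tcp_pos"])*1e3; Rr=R0*R.from_rotvec(rv*f); a=Rr.apply([1,0,0])
  print(f,d.round(),np.degrees(rv*f).round(1),"tip",(np.array(w)+Rr.apply([.155,0,.009])).round(3))
E
```

```text
shift [ -32.9 -296.4  277.4] turn [-24.2  42.2 -20.4]
0.3 [-28. -62.  35.] [-7.3 12.7 -6.1] tip [ 0.489 -0.008  0.223]
0.6 [ -47. -151.  118.] [-14.5  25.3 -12.2] tip [ 0.491 -0.134  0.235]
0.9 [ -50. -246.  216.] [-21.8  38.  -18.4] tip [ 0.496 -0.275  0.23 ]
1 [ -33. -296.  277.] [-24.2  42.2 -20.4] tip [ 0.495 -0.35   0.2  ]
```

Call:
arm_command(plan="-1 -14 -30 17 -3.6 6.3 -3; -1 -28 -62 35 -7.3 12.7 -6.1; -1 -37 -106 76 -11 19 -9; -1 -47 -151 118 -14.5 25.3 -12.2; -1 -48 -183 151 -17 29.5 -14.3; -1 -49 -214 183 -19.4 33.8 -16.3; -1 -50 -246 216 -21.8 38 -18.4; -1 -44 -271 246 -23 40 -19.4; -1 -33 -296 277 -24.2 42.2 -20.4; -1 -33 -296 277 -24.2 42.2 -20.4; -1 -33 -296 277 -24.2 42.2 -20.4; -1 -33 -296 277 -24.2 42.2 -20.4")

```text
clock: 18.58
tcp_pos: [0.6512, -0.3479, 0.2106]
eef_rot: [-0.001, 1.0, 0.0, 0.001]
force: [0.1, -0.5, 0.5]
grip_width: 0.0165
```

Call:
arm_command(plan="-1 0 0 0 0 0 0; -1 0 0 0 0 0 0; -1 0 0 0 0 0 0; -1 0 0 0 0 0 0")

```text
clock: 19.08
tcp_pos: [0.6503, -0.3495, 0.2096]
eef_rot: [-0.0, 1.0, 0.0, 0.0]
force: [-0.3, 0.8, -1.1]
grip_width: 0.0166
```

```bash
python3 - <<'E'
from h import *
from cell import *
s=monitor.state(); print(s["clock"],s["tcp_pos"],s["grip_width"],s["force"],np.abs(s["joint_velocities"]).max(),s["joint_pos"])
Rd=R.from_quat(s["eef_rot"])*R.from_euler("x",np.pi); O=s["tcp_pos"]+Rd.apply([.035,0,-.009]); L=dip_lines(O,Rd); a=Rd.apply([1,0,0])
print("tip",O+.12*a,"level deg",np.degrees(np.arcsin(a[2])))
t=(O+.12*a); L.append((np.array([t,[t[0],t[1],.002]]),(0,255,0)))
L.append((np.array([[.595,-.28,.018],[.395,-.28,.018],[.395,-.42,.018],[.595,-.42,.018],[.595,-.28,.018]]),(0,0,255)))
f=grab_frame("side"); cv2.imwrite("pics/j0.png",f["image"]); ov(f,(320,210,170,200),4,L,"pics/js.png"); ov(grab_frame("top"),(370,170,140,150),4,L,"pics/jt.png")
E
```

```text
19.075 [ 0.65033006 -0.34947197  0.20963115] 0.016577233035267945 [-0.33976163  0.76502304 -1.07319683] 0.003065782345036784 [ 0.15518842  0.63959785  0.46218404  1.1764335  -0.27470718  1.38472145
  2.15842191]
tip [ 0.49533259 -0.34948613  0.20058759] level deg -0.01610440701602326
```

View pics/js.png

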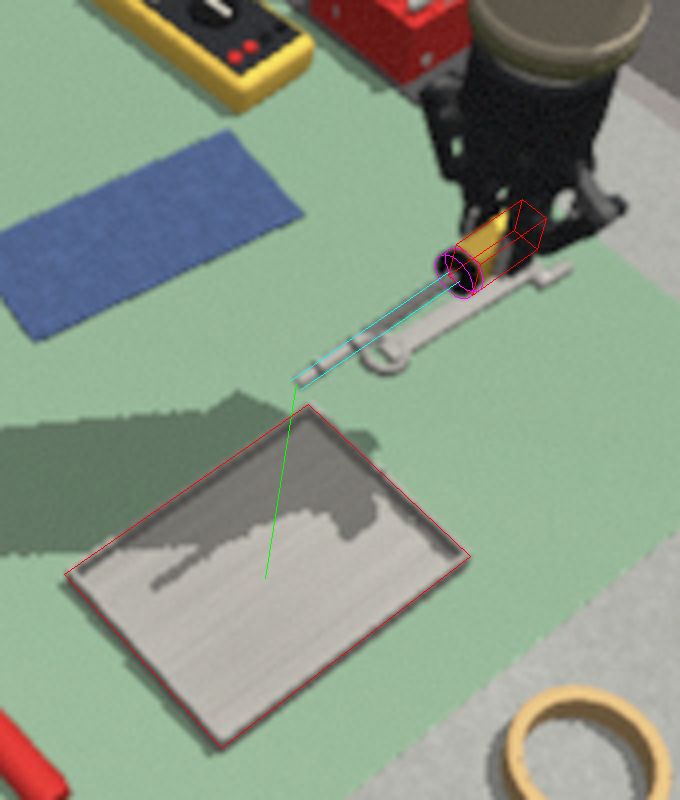

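View pics/jt.png

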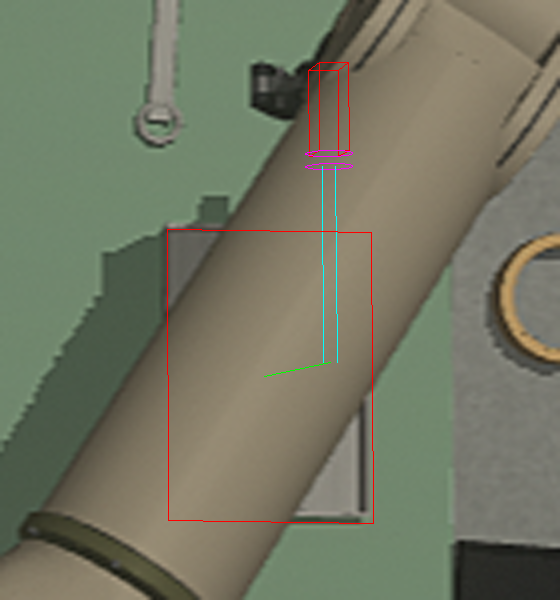

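View pics/j0.png

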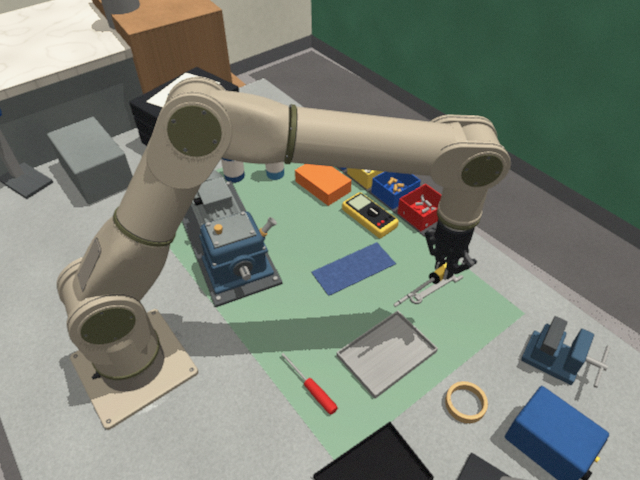

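The side picture shows the rod level with its tip at (394,305), on the model overlay. The tip's plumb line drops to the middle of the steel tray, and the other items are where they were.

```bash
python3 -c "
from cell import ctrl
print(ctrl.sign_off())"
```

```text
the job is handed in; nothing more can be done
None
```

I picked the dipstick up off the blue pad and slid it into the reducer's tube until the collar stopped on the rim. I then drew it fully out and handed the job in holding it over the steel drip tray, at about 19 s.

- **Seating:** the last 2.5 mm of commanded push moved the tool no further. It ended at about 19 N along the tube, with the rod within 0.3° of the measured tube axis. The picture showed the collar on the rim. "Flat" rests on those checks; I had no close view of the contact all round.
- **Withdrawal:** the tip came out about 55 mm clear of the mouth, and the dipstick had not slipped in the grip.
- **Final hold:** the tip is at about (0.495, -0.349, 0.201) m, over the middle of the steel tray and 18 cm above its rim. The rod is level within 0.1°, and the arm is still with no contact force.
- **Other items:** those visible in the last side picture had not moved. The arm hid part of the bench, so the top camera could not confirm the tip or the things behind the arm.
- **Camera disagreement:** the two cameras differed by 1–2 mm on the tube mouth, which is within the stated calibration.

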